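# Hang the gold-stamped calendar on the drying arm

### The job

Swing the arm of the drying stand round until its brass set screw faces the yellow flat on the post, so that the bar lies straight above the yellow stripe on the base; then press the red clamp lever all the way down to lock it. Then hang the gold tent calendar astride the bar between the two black discs, setting it down gently rather than dropping it, and let go; leave the blue calendar, the foil roll and the mug alone.

Things in the scene. Friction and masses are not known exactly. Their poses are not given: they have to be found in the camera images.
- stand: Fixed green drying stand. Origin on the table at the foot of the upright aluminium post (20 mm diameter, top at 183 mm). Its base plate is 110 mm (x) by 340 mm (y) by 12 mm thick and runs from 40 mm at its own +y side of the post to 300 mm at its -y side. The yellow flat of the post faces its own -x.
- index (a point): Middle of the yellow stripe (170 mm long, along the stand's y) on the base plate, 13 mm above the table, 165 mm from the post axis towards the stand's own -y; with the arm lined up, bar_mid is straight above it.
- swing (a joint): Turn of the collar with its bar about the upright post, rad. 0: the set screw faces the flat and the bar points along the stand's own -y, above the yellow stripe. Positive: the bar is swung clockwise seen from above, towards the stand's -x. Limits -0.4 and 1.3, so there is no stop at 0. Stays where it is left (friction 0.35 N m: about 2 N at bar_mid), also when the lever is down.
- bar_mid (a point): On the centre line of the bar, half-way between the two black discs, 155 mm above the table and 165 mm from the post axis. The bar is steel, 12 mm in diameter, along this frame's y; the collar (38 mm diameter, 28 mm high) is on the +y side, the free end on the -y side, 97 mm off. The discs are 44 mm in diameter, 4 mm thick, their inner faces 86 mm to either side of this point. The set screw and lever are on the collar's -x side in this frame.
- lever (a joint): Red clamp lever on the set screw, rad. 0: loose, pointing up at 54 degrees above level and away from the bar; 1.0: fully down and tight, 3 degrees below level (a stop). Stays where it is left; moved by about 2 N at its tip.
- lever_tip (a point): Centre of the red ball (18 mm diameter) at the end of the lever, 65 mm from its pivot. The pivot is level with the bar's axis, 36 mm from the post axis on the -x side of bar_mid's frame; the lever swings in the upright plane along that frame's y, over its +y side.
- gold: The gold tent calendar, loose, about 0.14 kg: a stiff wooden-coloured card tent with gold bands and a gold wire-bound spine along its top. Origin on the table midway under the ridge; ridge along its own x. Rigid; open below and at both ends. Two boards 130 mm long (x), 3 mm thick, 100 mm down the slope, each sloping 19 degrees from upright, 5 mm apart inside at the top, 70 mm apart (inside) at the feet.
- gold_spine (a point): Centre of the gold calendar's spine, a bar 18 mm in diameter and 120 mm long along x, the place to grip it, 101.5 mm above its feet. The boards reach up to 7 mm below this point; closer than 15 mm below it the spine is the widest part. Hung on the bar, this point comes to rest about 17 mm above the bar's centre line.
- blue_spine (a point): The same point of the blue tent calendar (same shape and size); leave it standing.
- foil_roll: Upright roll of gold foil, 60 mm diameter, 72 mm high, origin under its centre; leave it.
- mug: White mug, 80 mm diameter, 90 mm high, origin under its centre; leave it.

How it is judged:
By the outcome, as a careful person would: the job done as asked, in the order asked, and still so for the second after the job is handed in, with the robot touching nothing.
It also fails if it takes over 64 s, if anything falls off the work surface, if the arm or the gripper's body presses on something with over 40 N, if the wrist force passes 120 N, or if a joint passes its speed limit or range.

### The arm

A 7-joint arm with a two-finger parallel gripper is mounted at the origin on the work surface. World frame = base frame: x ahead of the robot, y to its left, z up, the work surface at z = 0. Lengths are in m, angles in rad, forces in N, time in s.
With the tool pointing down it reaches from about 0.35 to 0.9 m from the base axis. Payload 8.1 kg.
Tool frame: the origin (TCP) lies at the very end of the fingers, on their centre line; the grasp point (between the pads) lies 19 mm behind it; z points along the fingers, y is the line along which they close (so a half turn about z gives the same grasp; the last joint's range is limited). The gripper opens to 92 mm and grips with 3 to 60 N. Pads are 19 mm wide; open, the fingers measure 130 mm over their backs; the gripper's body (75 mm by 190 mm) begins 47 mm behind the grasp point.
Start: joints at [1.153, 0.434, 0.025, 1.573, -0.012, 1.134, -0.075], TCP at [0.193, -0.594, 0.227] pointing down, gripper open.
Joint ranges: [-2.62, 2.62], [-0.44, 2.09], [-1.27, 1.32], [0.08, 2.57], [-1.32, 4.46], [0.12, 2], [-2.74, 2.74]. Speed limits (rad/s): [2.22, 2.22, 3.01, 3.01, 3.14, 3.14, 3.14].

### API

Orientations are given as a rotation vector (axis times angle).
In Python, from cell import arm gives the robot as it stands.
- The arm moves only by the tool jog_arm, never from a script. Its argument "rows" is a list of rows, each a list of 3 entries, a list of its own where there are three numbers: the shift along the world's x, y, z in cm, then the turn, a rotation vector about the world's x, y, z in degrees, then the opening, from 0 (shut) to 1 (fully open). A call has 1 to 8 rows; each row is the pose to reach, as a shift and turn from the pose commanded when the call began; what a row does not reach only later rows make up. A row lasts 1/8 s, in which the tool goes at most 62.5 mm and 10.7 degrees, less where a joint would pass 70% of its speed; a pose out of reach is approached as far as the arm can. A call with a gripper value outside its range is refused whole. The fingers move at their own pace and stop on an object; "newtons" is the grip in N (left out, the last holds). Time passes only in rows, so rows that repeat a pose let the fingers close. It gives the time, the measured TCP pose, the force, the opening and the grip force at its end, in the units of the state.
- arm.observe(): the state, without advancing time (a new reading comes with each control period).
- arm.get_image(name): name is "scene" or "side" or "wrist"; returns a dict with "img" (420x560x3 uint8, red, green, blue), "depth" (420x560 float32, m along the optical axis (not along the pixel's ray), 0 where there is no reading), "fx", "fy", "cx", "cy" (pixels), "dist_coeffs" ([k1, k2, p1, p2, k3] as OpenCV has them; the pictures are not rectified), "rvec" (rotation vector, rad) and "tvec" (3), from world to camera coordinates, as OpenCV has them; the wrist camera has in their place "mount" (4x4, takes a point from camera to tool coordinates, whose origin is the TCP and whose axes are the flange's). Camera axes: x right, y down, z forward; pixel columns grow to the right and rows downward; lengths in m; the calibration is good to about 2 mm. A picture is of the moment at which its call begins: read the wrist's pose just before it.
- arm.sign_off(): hands the job in; it is judged then, once.
The state is a dict: "clock": time; "joints": joint angles; "dq": joint speeds; "joint_efforts": joint torques, N m; "position": TCP position; "ee_rot": TCP orientation; "force": force on the tool from outside, world axes, zero at the start; "ft_torque": the same for the moment, N m; "width": opening from 0.0 (shut) to 1.0 (fully open); "gripper_force": force on a finger pad.
Only numpy, scipy, OpenCV 4.12 (cv2) and the standard library are available. Lean on these libraries where they do the work, as an engineer would, in place of code of your own. Each camera call takes 0.05 s, during which the arm holds its last target. There are 200 camera calls.

## Working session

There is one attempt and no reset: what is moved stays moved. The work goes in short steps, Python scripts to look and compute and a tool call to move; the robot and the scene stay as the last step left them, time stands still between calls to the robot, and variables do not carry over. Pictures are saved under pics/ and viewed, at most 10 in all, crops included, and the job is handed in when it is done.

Besides the shell and the picture viewer there is one more tool, called after "Emit:" as name(argument=value, ...) on one line, values as JSON. jog_arm: Moves the arm, as the interface text tells. Its arguments: {"type":"object","properties":{"rows":{"type":"array","items":{"type":"array"}},"newtons":{"type":"number"}},"required":["rows"]}

```bash
mkdir -p pics; ls; cat > h.py <<'E'
import numpy as np, cv2
from scipy.spatial.transform import Rotation as R
from cell import arm
def cam(name):
    s=arm.observe(); d=arm.get_image(name)
    K=np.array([[d['fx'],0,d['cx']],[0,d['fy'],d['cy']],[0,0,1]]); D=np.array(d['dist_coeffs'],float)
    if name=='wrist':
        T=np.eye(4);T[:3,:3]=R.from_rotvec(s['ee_rot']).as_matrix();T[:3,3]=s['position'];T=T@np.array(d['mount'])
    else:
        T=np.eye(4);r=R.from_rotvec(np.ravel(d['rvec'])).as_matrix();T[:3,:3]=r.T;T[:3,3]=-r.T@np.ravel(d['tvec'])
    d.update(K=K,D=D,T=T);return d
def ray(d,px):
    p=cv2.undistortPoints(np.array(px,float).reshape(-1,1,2),d['K'],d['D']).reshape(-1,2)
    return d['T'][:3,3],np.c_[p,np.ones(len(p))]@d['T'][:3,:3].T
def plane(d,px,z):
    o,v=ray(d,px);return o+v*((z-o[2])/v[:,2])[:,None]
def pts(d):  # world xyz for each pixel (nan where none)
    h,w=d['depth'].shape;u,v=np.meshgrid(np.arange(w),np.arange(h))
    o,r=ray(d,np.c_[u.ravel(),v.ravel()]);z=d['depth'].ravel().astype(float);z[z==0]=np.nan
    return (o+r*z[:,None]).reshape(h,w,3)
def save(d,n,crop=None,s=1):
    im=d['img'][:,:,::-1]
    if crop: im=im[crop[1]:crop[3],crop[0]:crop[2]]
    cv2.imwrite('pics/'+n,cv2.resize(im,None,fx=s,fy=s,interpolation=cv2.INTER_CUBIC))
E
python3 - <<'E'
from h import *
np.set_printoptions(precision=3,suppress=True)
a=cam('scene');b=cam('side');save(a,'a.png');save(b,'b.png')
for d in(a,b):print(d['T'])
s=arm.observe();print(s)
E
```

```text
pics
[[ 0.192  0.731 -0.655  1.382]
 [ 0.981 -0.144  0.127 -0.155]
 [-0.002 -0.667 -0.745  1.032]
 [ 0.     0.     0.     1.   ]]
[[-0.994 -0.074  0.082  0.515]
 [-0.11   0.639 -0.761  0.657]
 [ 0.004 -0.766 -0.643  0.697]
 [ 0.     0.     0.     1.   ]]
{'clock': 0.1, 'joints': array([ 1.153,  0.435,  0.025,  1.574, -0.012,  1.134, -0.075]), 'dq': array([ 0.001, -0.002, -0.001, -0.003,  0.   ,  0.001, -0.002]), 'joint_efforts': array([  0.004, -66.913,   0.988, -31.515,  -0.061,   0.037,   0.   ]), 'position': array([ 0.193, -0.594,  0.226]), 'ee_rot': array([-3.101, -0.492,  0.001]), 'force': array([-0.422,  0.257, -0.417]), 'ft_torque': array([ 0.   , -0.002,  0.031]), 'gripper_force': 0.0, 'width': 0.998235068864123}
```

View pics/a.png

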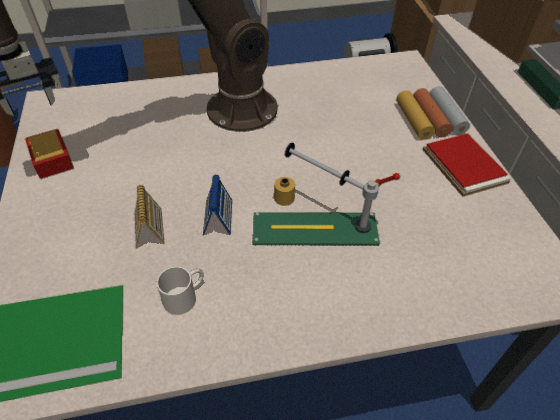

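View pics/b.png

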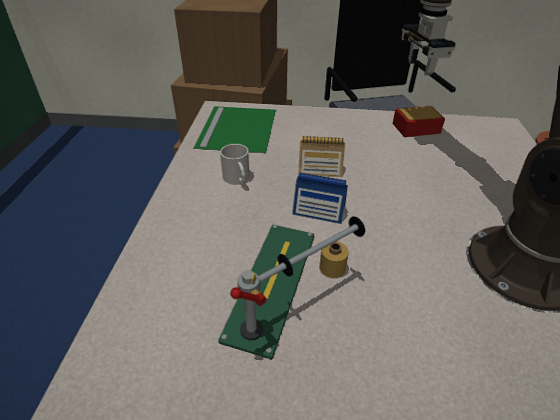

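The scene view shows the post top at (371,187), the bar running to the far disc at (290,150), the red ball at (396,177), the gold tent at (147,215), blue at (217,207), foil at (285,190) and the mug at (178,290). The side view shows the gold calendar at (322,155), behind blue at (320,197). Now I'll measure.

```bash
cat > m.py <<'E'
from h import *
np.set_printoptions(precision=4,suppress=True)
def comps(m,amin=15):
    n,l,st,c=cv2.connectedComponentsWithStats(m.astype(np.uint8));return [(l==i,st[i],c[i]) for i in range(1,n) if st[i,4]>=amin]
def tri(pa,pb):
    (o1,v1),(o2,v2)=pa,pb;v1=v1[0];v2=v2[0]
    s=np.linalg.lstsq(np.c_[v1,-v2],o2-o1,rcond=None)[0];p,q=o1+s[0]*v1,o2+s[1]*v2
    return (p+q)/2,np.linalg.norm(p-q)
E
python3 - <<'E'
from m import *
for n in('scene','side'):
    d=cam(n);P=pts(d);hsv=cv2.cvtColor(d['img'],cv2.COLOR_RGB2HSV);H,S,V=cv2.split(hsv)
    reg=(P[...,0]>.3)&(P[...,0]<1.1)&(P[...,1]>-.6)&(P[...,1]<.45)&(P[...,2]>-.02)&(P[...,2]<.3)
    print('=====',n)
    masks=dict(green=(H>60)&(H<90)&(S>90),yellow=(H>20)&(H<35)&(S>110),red=((H<6)|(H>174))&(S>150)&(V>60),
      black=(V<45)&(P[...,2]>.09),blue=(H>100)&(H<125)&(S>110))
    for k,m in masks.items():
        for q,st,c in comps(m&reg,15):
            X=P[q];print(k,st,c,'med',np.nanmedian(X,0),'lo',np.nanpercentile(X,3,axis=0),'hi',np.nanpercentile(X,97,axis=0))
            if k=='yellow':
                (cx,cy),_,_=r=cv2.minAreaRect(np.argwhere(q)[:,::-1].astype(np.float32));print('  rect',r,'plane',plane(d,[[cx,cy]],.013))
                vx,vy,x0,y0=cv2.fitLine(np.argwhere(q)[:,::-1].astype(np.float32),2,0,.01,.01).ravel()
                e=plane(d,[[x0-30*vx,y0-30*vy],[x0+30*vx,y0+30*vy]],.013);print('  dir deg',np.degrees(np.arctan2(*(e[1]-e[0])[1::-1])))
            if k in('red','black') and st[4]<300:print('  z.155 ',plane(d,[c],.155))
    hi=reg&(P[...,2]>.085)
    for q,st,c in comps(hi,30):print('high',st,c,np.nanmedian(P[q],0),np.nanpercentile(P[q],3,axis=0),np.nanpercentile(P[q],97,axis=0))
E
```

```text
===== scene
green [ 253  213  126   32 3222] [313.0646 228.9758] med [0.5884 0.1107 0.0114] lo [ 0.5175 -0.0397  0.0069] hi [0.6516 0.2669 0.0155]
green [  22  286  101  111 7632] [ 76.1108 336.6587] med [ 0.7812 -0.5018  0.002 ] lo [ 0.6694 -0.5942 -0.0016] hi [ 0.8947 -0.4056  0.0058]
yellow [271 225  63   4 249] [301.8916 226.502 ] med [0.5735 0.0803 0.0129] lo [0.5562 0.0015 0.0084] hi [0.5912 0.1588 0.0171]
  rect ((301.9999694824219, 226.5), (61.99999237060547, 2.999999523162842), 0.0) plane [[0.5734 0.0809 0.013 ]]
  dir deg 78.82591982121275
red [376 173  24  12  98] [388.2959 178.398 ] med [0.6066 0.2849 0.1907] lo [0.5807 0.268  0.1611] hi [0.6223 0.3016 0.2126]
  z.155  [[0.5729 0.3026 0.155 ]]
black [285 143   9  14  59] [288.9322 149.4746] med [0.4194 0.0739 0.161 ] lo [0.4041 0.0637 0.1401] hi [0.4283 0.0891 0.1759]
  z.155  [[0.4138 0.0758 0.155 ]]
black [340 171   9  14  55] [343.6909 177.4   ] med [0.5528 0.1886 0.1604] lo [0.538  0.1777 0.1384] hi [0.5611 0.2046 0.1744]
  z.155  [[0.5471 0.1914 0.155 ]]
blue [209 175  21  59 379] [215.6517 198.723 ] med [ 0.5033 -0.
[... 3121 characters left out ...]
2   0.0617] lo [ 0.4391 -0.131   0.0556] hi [ 0.5287 -0.1128  0.0683]
blue [300 205  28   6  35] [313.2    207.4286] med [ 0.4977 -0.1133  0.0296] lo [ 0.464  -0.1185  0.0267] hi [ 0.5289 -0.1077  0.0315]
high [300 136  45  12 417] [322.2446 141.5492] [ 0.4829 -0.3239  0.1005] [ 0.4246 -0.3327  0.0857] [ 0.5419 -0.3196  0.1105]
high [220 144  28  16 114] [233.2105 151.7281] [ 0.731  -0.2573  0.0881] [ 0.6934 -0.2994  0.0856] [ 0.7678 -0.2232  0.0907]
high [296 173  52  19 540] [321.5593 181.5519] [ 0.481  -0.1333  0.1014] [ 0.4243 -0.1469  0.0861] [ 0.5411 -0.1219  0.1108]
high [ 230  217  135   97 1960] [283.5724 268.3709] [0.5689 0.2169 0.1606] [0.4069 0.077  0.1016] [0.6165 0.3033 0.2084]
```

```bash
cat >> m.py <<'E'
def spine(d,box,zc=.1015):
    P=pts(d);x0,x1,y0,y1=box
    m=(P[...,0]>x0)&(P[...,0]<x1)&(P[...,1]>y0)&(P[...,1]<y1)&(P[...,2]>zc-.006)&(P[...,2]<zc+.03)
    X=P[m];c=np.median(X[:,:2],0);rc,(w,h),a=cv2.minAreaRect(X[:,:2].astype(np.float32))
    v=np.linalg.svd(X[:,:2]-X[:,:2].mean(0),full_matrices=False)[2][0];v*=np.sign(v[0])
    t=(X[:,:2]-c)@v;l,h=np.percentile(t,[1,99]);mid=c+v*(l+h)/2
    top=X[X[:,2]>np.percentile(X[:,2],90)]
    return dict(mid=mid,ang=np.degrees(np.arctan2(v[1],v[0])),len=h-l,z=np.percentile(X[:,2],97),topmed=np.median(top,0))
E
python3 - <<'E'
from m import *
for n in('scene','side'):
    d=cam(n)
    print(n,'gold',spine(d,(.38,.6,-.4,-.28)));print('blue',spine(d,(.38,.6,-.2,-.08)))
E
```

```text
scene gold {'mid': array([ 0.4868, -0.3313]), 'ang': np.float64(1.1919880958402407), 'len': np.float64(0.12190273446896246), 'z': np.float64(0.11291372012909495), 'topmed': array([ 0.4959, -0.3322,  0.1122])}
blue {'mid': array([ 0.4868, -0.1413]), 'ang': np.float64(-9.73053841337963), 'len': np.float64(0.11898899765853843), 'z': np.float64(0.11253102254250656), 'topmed': array([ 0.4957, -0.144 ,  0.1122])}
side gold {'mid': array([ 0.4831, -0.3244]), 'ang': np.float64(1.6391137292868967), 'len': np.float64(0.11731421076223633), 'z': np.float64(0.11102866903827571), 'topmed': array([ 0.4863, -0.3283,  0.1108])}
blue {'mid': array([ 0.4828, -0.1339]), 'ang': np.float64(-9.674351410351528), 'len': np.float64(0.11890888275898068), 'z': np.float64(0.11097641176910171), 'topmed': array([ 0.479 , -0.1366,  0.1107])}
```

Emit:
jog_arm(rows=[[[10,35,2],[0,0,12],1],[[10,35,2],[0,0,23],1],[[26.2,70.5,2],[0,0,23],1],[[26.2,70.5,2],[0,0,23],1],[[26.2,70.5,2],[0,0,23],1],[[26.2,70.5,2],[0,0,23],1],[[26.2,70.5,2],[0,0,23],1],[[26.2,70.5,2],[0,0,23],1]])

```text
clock: 1.3
position: [0.3643, -0.1231, 0.2419]
ee_rot: [2.941, 1.1, 0.001]
force: [1.6, -0.2, 0.4]
width: 0.997
gripper_force: 0.0
```

Emit:
jog_arm(rows=[[[8,20,0],[0,0,0],1],[[8,20,0],[0,0,0],1],[[8,20,0],[0,0,0],1],[[8,20,0],[0,0,0],1],[[8,20,0],[0,0,0],1],[[8,20,0],[0,0,0],1]])

```text
clock: 2.05
position: [0.4434, 0.0742, 0.2413]
ee_rot: [2.942, 1.1, -0.001]
force: [0.3, -0.7, -0.8]
width: 0.999
gripper_force: 0.0
```

```bash
python3 - <<'E'
from m import *
s=arm.observe();print(s['position'],s['ee_rot'],s['joints'])
d=cam('wrist');save(d,'w1.png')
m=(d['img'].max(2)<60)
post=np.array([.605,.243]);u=-np.array([np.cos(np.radians(41.3)),np.sin(np.radians(41.3))])
P=pts(d);q=(P[...,2]>.145)&(P[...,2]<.165)
for r in comps(q,60):
    X=P[r[0]];print(r[1],np.nanmedian(X,0),[np.round((np.nanpercentile((X[:,:2]-post)@u,k)),4) for k in(2,98)],'perp',np.round(np.nanmedian((X[:,:2]-post)@np.array([-u[1],u[0]])),4))
E
```

```text
[0.4434 0.0742 0.2413] [ 2.9422  1.1001 -0.0012] [ 0.2607  0.1958 -0.6281  1.9164  0.1312  1.0705 -1.2767]
[ 217    9   60  230 3910] [0.4918 0.1444 0.1611] [np.float64(0.0773), np.float64(0.25)] perp -0.0006
```

The wrist data confirms the bar line. I'll descend and grip.

Emit:
jog_arm(rows=[[[1.1,3.7,-1],[0,0,0],1],[[1.1,3.7,-6],[0,0,0],1],[[1.1,3.7,-10.5],[0,0,0],1],[[1.1,3.7,-10.5],[0,0,0],0],[[1.1,3.7,-10.5],[0,0,0],0],[[1.1,3.7,-10.5],[0,0,0],0],[[1.1,3.7,-10.5],[0,0,0],0],[[1.1,3.7,-10.5],[0,0,0],0]], newtons=12)

```text
clock: 3.1
position: [0.4551, 0.1121, 0.1371]
ee_rot: [2.942, 1.101, 0.002]
force: [0.1, 0.1, 0.3]
width: 0.506
gripper_force: 0.0
```

Emit:
jog_arm(rows=[[[0,0,0],[0,0,0],0],[[0,0,0],[0,0,0],0],[[0,0,0],[0,0,0],0],[[0,0,0],[0,0,0],0],[[0,0,0],[0,0,0],0]])

```text
clock: 3.72
position: [0.4547, 0.1121, 0.1364]
ee_rot: [-2.942, -1.101, 0.0]
force: [0.1, 0.1, -0.0]
width: 0.121
gripper_force: 12.0
```

Emit:
jog_arm(rows=[[[1.51,-1.55,0],[0,0,6.25],0],[[3.19,-2.93,0],[0,0,12.5],0],[[5.0,-4.12,0],[0,0,18.75],0],[[6.94,-5.1,0],[0,0,25],0],[[8.97,-5.87,0],[0,0,31.25],0],[[11.07,-6.41,0],[0,0,37.5],0],[[11.07,-6.41,0],[0,0,37.5],0],[[11.07,-6.41,0],[0,0,37.5],0]])

```text
clock: 4.72
position: [0.5652, 0.0479, 0.1365]
ee_rot: [2.434, 1.986, -0.0]
force: [2.1, -1.2, 0.6]
width: 0.126
gripper_force: 12.0
```

```bash
cat > ang.py <<'E'
from m import *
s=arm.observe();print(s['position'],s['ee_rot'],s['force'])
for n in('scene','side'):
    d=cam(n);P=pts(d);H,S,V=cv2.split(cv2.cvtColor(d['img'],cv2.COLOR_RGB2HSV))
    near=(np.hypot(P[...,0]-.605,P[...,1]-.243)<.3)&(np.abs(P[...,0]-.58)<.12)
    print(n)
    for q,st,c in comps((V<45)&(P[...,2]>.125)&(P[...,2]<.185)&near,25):print(' disc',st,plane(d,[c],.155))
    X=P[(np.abs(P[...,2]-.156)<.012)&near&(P[...,1]<.225)&(V>60)]
    y=(H>20)&(H<35)&(S>110)&near&(P[...,2]<.02)
    e=np.argwhere(y)[:,::-1].astype(float)
    g=plane(d,e,.013)[:,:2] if len(e) else None
    for nm,Z in(('bar',X[:,:2]),('stripe',g)):
        if Z is None or len(Z)<20: continue
        c=Z.mean(0);v=np.linalg.svd(Z-c,full_matrices=False)[2][0];v*=np.sign(v[1])
        print(' ',nm,len(Z),'dir',np.degrees(np.arctan2(v[1],v[0])),'x at y=.08',c[0]+v[0]/v[1]*(.0805-c[1]),'y-range',Z[:,1].min(),Z[:,1].max())
E
python3 ang.py
```

```text
[0.5652 0.0479 0.1365] [ 2.434   1.9858 -0.0001] [ 2.1415 -1.2137  0.6205]
scene
  bar 291 dir 78.17806549556353 x at y=.08 0.5751432446739234 y-range -0.015051724369340047 0.2247648804601955
  stripe 251 dir 78.34617988413491 x at y=.08 0.5729412385225303 y-range -0.0027326302567158567 0.16454138955449255
side
 disc [278 199   3  15  34] [[0.5726 0.0328 0.155 ]]
 disc [253 244  22  18 225] [[0.5873 0.1668 0.155 ]]
  bar 527 dir 78.01598006553596 x at y=.08 0.5692479103485549 y-range 0.03489304177676977 0.22092518027769031
  stripe 271 dir 78.8836019329386 x at y=.08 0.5703846554566259 y-range 0.0007951728007463688 0.16733802454886343
```

Emit:
jog_arm(rows=[[[0,0,0],[0,0,0],0.6],[[0,0,0],[0,0,0],0.6],[[0,0,0],[0,0,0],0.6],[[0,0,0],[0,0,0],0.6],[[0,0,4],[0,0,0],0.6],[[0,0,9],[0,0,0],0.6],[[-6,0,15],[0,0,0],0.6],[[-12,0,15],[0,0,0],0.6]])

```text
clock: 5.82
position: [0.4609, 0.049, 0.2857]
ee_rot: [2.431, 1.987, 0.007]
force: [-0.1, -0.4, 0.7]
width: 0.599
gripper_force: 0.0
```

Emit:
jog_arm(rows=[[[-2,0,0],[0,0,0],0.6],[[-2,0,0],[0,0,0],0.6],[[-2,0,0],[0,0,0],0.6]])

```text
clock: 6.2
position: [0.4409, 0.0478, 0.2835]
ee_rot: [2.433, 1.988, 0.001]
force: [0.4, 0.8, 0.1]
width: 0.601
gripper_force: 0.0
```

```bash
python3 ang.py; python3 - <<'E'
from m import *
d=cam('wrist');save(d,'w2.png');d=cam('scene');save(d,'a2.png',(230,120,450,270),3.5)
E
```

```text
[0.4409 0.0478 0.2835] [2.4326 1.9875 0.0009] [0.3622 0.7628 0.1002]
scene
  bar 437 dir 78.14824056873152 x at y=.08 0.5752548127169522 y-range -0.01460423150790191 0.22478702630547898
  stripe 254 dir 77.85448403230197 x at y=.08 0.5720785339262384 y-range -0.0027326302567158567 0.1655108974095016
side
 disc [281 188  18  16 173] [[ 0.5521 -0.0066  0.155 ]]
 disc [253 244  22  18 226] [[0.5872 0.1667 0.155 ]]
  bar 496 dir 78.54800944200116 x at y=.08 0.569865637357008 y-range -0.00653301695047237 0.22228134366449415
  stripe 277 dir 78.68772335168816 x at y=.08 0.5700228285111533 y-range 0.0007951728007463688 0.16733802454886343
```

View pics/w2.png

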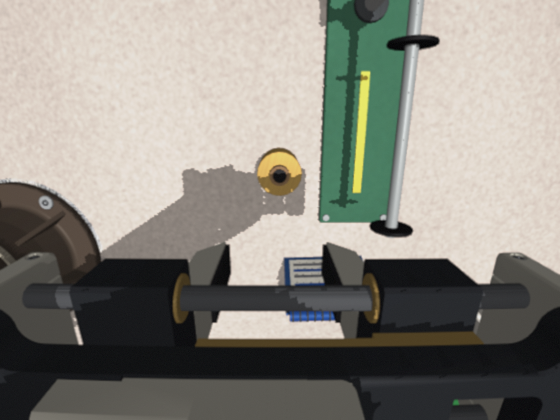

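The wrist view shows the stripe (357,75→190) and the bar beside it. Next I'll compare their directions exactly.

```bash
python3 - <<'E'
from m import *
def line(Z):
    vx,vy,x,y=cv2.fitLine(Z[:,:2].astype(np.float32),cv2.DIST_HUBER,0,.0005,.0005).ravel();s=np.sign(vy)
    return np.degrees(np.arctan2(vy*s,vx*s)),x+vx/vy*(.0805-y),len(Z)
for n in('wrist','side','scene'):
    d=cam(n);P=pts(d);H,S,V=cv2.split(cv2.cvtColor(d['img'],cv2.COLOR_RGB2HSV))
    near=(np.abs(P[...,0]-.58)<.12)&(P[...,1]<.3)&(P[...,1]>-.1)
    y=np.argwhere((H>20)&(H<35)&(S>90)&near&(P[...,2]<.02))[:,::-1];print(n,'stripe',line(plane(d,y,.013)))
    # bar: image-space mask from depth, cast on z=.155 centreline
    b=(P[...,2]>.145)&(P[...,2]<.168)&near&(P[...,1]<.14)&(P[...,1]>.01)&(V>45)
    b=max(comps(b),key=lambda r:r[1][4])[0]
    print('  bar on z.155',line(plane(d,np.argwhere(b)[:,::-1],.157)))
    g=((H>60)&(H<90)&(S>90)&near&(P[...,2]<.03)).astype(np.uint8)
    c=max(cv2.findContours(g,0,1)[0],key=cv2.contourArea)[:,0]
    Q=plane(d,c,.012)[:,:2];th=np.radians(78.5);w=np.array([np.sin(th),-np.cos(th)]);t=(Q-[.5734,.0805])@w
    print('  plate edges',[line(Q[(np.abs(t-e)<.006)]) for e in(-.055,.055)])
E
```

```text
wrist stripe (np.float32(78.67511), np.float32(0.57349885), 1039)
  bar on z.155 (np.float32(78.3965), np.float32(0.57233244), 1806)
  plate edges [(np.float32(78.76828), np.float32(0.5188554), 233), (np.float32(78.43301), np.float32(0.62411803), 177)]
side stripe (np.float32(78.6736), np.float32(0.5703864), 287)
  bar on z.155 (np.float32(78.47484), np.float32(0.5699671), 274)
  plate edges [(np.float32(78.770096), np.float32(0.5153155), 133), (np.float32(78.62558), np.float32(0.6239195), 5)]
scene stripe (np.float32(78.52171), np.float32(0.5725663), 258)
  bar on z.155 (np.float32(77.625244), np.float32(0.5740776), 235)
  plate edges [(np.float32(78.85179), np.float32(0.52244717), 102), (np.float32(78.11482), np.float32(0.63144237), 137)]
```

Bar and stand agree within about 0.3°. Next, shut the fingers and move above the lever ball.

Emit:
jog_arm(rows=[[[13.6,23.9,0],[0,0,0],0],[[13.6,23.9,0],[0,0,0],0],[[13.6,23.9,0],[0,0,0],0],[[13.6,23.9,0],[0,0,0],0],[[13.6,23.9,0],[0,0,0],0],[[13.6,23.9,-4],[0,0,0],0],[[13.6,23.9,-4],[0,0,0],0],[[13.6,23.9,-4],[0,0,0],0]])

```text
clock: 7.55
position: [0.5764, 0.2868, 0.2444]
ee_rot: [-2.433, -1.988, -0.001]
force: [0.0, -0.2, 1.0]
width: 0.008
gripper_force: 0.0
```

```bash
cat > red.py <<'E'
from m import *
s=arm.observe();print(s['position'],s['ee_rot'],s['force'],s['width'])
pa={}
for n in('scene','side'):
    d=cam(n);P=pts(d);H,S,V=cv2.split(cv2.cvtColor(d['img'],cv2.COLOR_RGB2HSV))
    r=((H<6)|(H>174))&(S>150)&(V>60)&(P[...,0]<.7)&(P[...,0]>.5)&(P[...,1]>.2)&(P[...,1]<.4)
    for q,st,c in comps(r,8):
        X=P[q];far=X[X[:,1]>np.nanpercentile(X[:,1],75)];print(n,st,c,'ball-ish',np.nanmedian(far,0),'zrange',np.nanpercentile(X[:,2],[3,97]))
E
python3 red.py
```

```text
[0.5764 0.2868 0.2444] [-2.4328 -1.9877 -0.0007] [ 0.0225 -0.1953  0.9769] 0.007525794950916132
scene [366 164  26  18 100] [379.74 172.27] ball-ish [0.584  0.2901 0.2078] zrange [0.1612 0.2121]
side [254 285  19  13 167] [262.9701 290.7725] ball-ish [0.5766 0.3003 0.2071] zrange [0.154  0.2124]
```

Emit:
jog_arm(rows=[[[0,0,-2.5],[0,0,0],0],[[0.15,0.6,-3.3],[0,0,0],0],[[0.3,1.1,-3.9],[0,0,0],0],[[0.45,2.0,-5.3],[0,0,0],0],[[0.5,2.3,-6.1],[0,0,0],0],[[0.55,2.5,-7.0],[0,0,0],0],[[0.6,2.6,-8.0],[0,0,0],0],[[0.6,2.6,-8.6],[0,0,0],0]])

```text
clock: 8.65
position: [0.5826, 0.3134, 0.1586]
ee_rot: [2.432, 1.988, 0.002]
force: [-4.3, -4.3, 36.6]
width: 0.006
gripper_force: 18.2
```

Emit:
jog_arm(rows=[[[0,0,-0.2],[0,0,0],0],[[0,0,-0.2],[0,0,0],0]])

```text
clock: 8.9
position: [0.5836, 0.3136, 0.159]
ee_rot: [2.432, 1.986, 0.008]
force: [-2.8, -2.7, 26.7]
width: 0.006
gripper_force: 13.4
```

```bash
python3 red.py
```

```text
[0.5836 0.3136 0.159 ] [2.432  1.9862 0.0076] [-2.7927 -2.7451 26.6896] 0.006175848245390906
scene [366 177   7   5  20] [368.35 178.5 ] ball-ish [0.568  0.2545 0.1613] zrange [0.158  0.1657]
scene [374 179  16   5  46] [382.3478 181.    ] ball-ish [0.5835 0.297  0.1562] zrange [0.1529 0.1602]
side [251 325   8   4  15] [253.8667 327.1333] ball-ish [0.5825 0.3235 0.1505] zrange [0.0223 0.1552]
```

Emit:
jog_arm(rows=[[[0,0,2],[0,0,0],0],[[0,0,7],[0,0,0],0],[[-6,-6,12],[0,0,0],0],[[-10,-12,12],[0,0,0],0.5],[[-14,-18,12],[0,0,0],0.5],[[-14,-24,12],[0,0,0],0.5],[[-14,-30,12],[0,0,0],0.5],[[-14,-36,12],[0,0,0],0.5]])

```text
clock: 10.0
position: [0.4425, -0.0124, 0.2752]
ee_rot: [2.432, 1.987, -0.002]
force: [0.9, 0.1, 0.1]
width: 0.483
gripper_force: 0.0
```

```bash
python3 red.py; python3 ang.py; python3 - <<'E'
from m import *
d=cam('side');save(d,'b3.png',(200,180,400,330),4);print(arm.observe()['joints'])
E
```

```text
[ 0.4425 -0.0124  0.2752] [ 2.4323  1.9872 -0.002 ] [0.8974 0.1363 0.1087] 0.48318069979086675
scene [366 177  31   8 102] [383.1961 180.6373] ball-ish [0.5886 0.3122 0.1579] zrange [0.1514 0.1639]
side [249 285  24  44 328] [260.6372 307.436 ] ball-ish [0.5822 0.3198 0.1576] zrange [0.152  0.1633]
[ 0.4425 -0.0183  0.2744] [ 2.4432  1.973  -0.007 ] [ 0.0377  0.661  -0.7039]
scene
  bar 469 dir 77.43727870906305 x at y=.08 0.5720894525007568 y-range -0.014081853954226897 0.22480231014493035
  stripe 252 dir 76.95350298151315 x at y=.08 0.5721054189335911 y-range -0.0027326302567158567 0.16454138955449255
side
 disc [283 188  19  17 172] [[ 0.5471 -0.0054  0.155 ]]
 disc [254 244  21  18 223] [[0.5856 0.1674 0.155 ]]
  bar 503 dir 77.41219830524985 x at y=.08 0.5665094628057005 y-range -0.006583892846760309 0.22227891241082776
  stripe 265 dir 77.92870492375826 x at y=.08 0.569111045811122 y-range 0.0007951728007463688 0.1325250181515839
[ 0.655   0.1908 -0.8582  1.8629  0.157   1.1583 -0.4588]
```

View pics/b3.png

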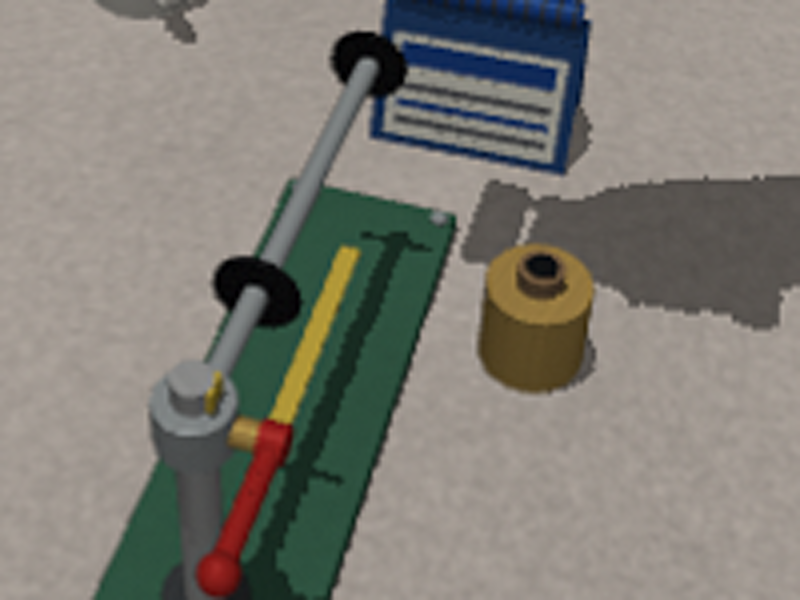

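The lever is fully down (ball at about z 0.153, level). The bar seems to have crept about 1° during the press, so I'll measure that precisely.

```bash
cat > prec.py <<'E'
from m import *
def line(Z):
    vx,vy,x,y=cv2.fitLine(Z[:,:2].astype(np.float32),cv2.DIST_HUBER,0,.0005,.0005).ravel();s=np.sign(vy)
    return np.round([np.degrees(np.arctan2(vy*s,vx*s)),x+vx/vy*(.0805-y),len(Z)],4)
s=arm.observe();print(s['position'],s['ee_rot'],s['dq'].max())
for n in('wrist','side','scene'):
    d=cam(n);P=pts(d);H,S,V=cv2.split(cv2.cvtColor(d['img'],cv2.COLOR_RGB2HSV))
    near=(np.abs(P[...,0]-.58)<.12)&(P[...,1]<.3)&(P[...,1]>-.1)
    y=np.argwhere((H>20)&(H<35)&(S>90)&near&(P[...,2]<.02))[:,::-1]
    if len(y)>20:print(n,'stripe',line(plane(d,y,.013)))
    b=(P[...,2]>.145)&(P[...,2]<.168)&near&(P[...,1]<.14)&(P[...,1]>.01)&(V>45)
    c=comps(b)
    if c:print(n,'bar',line(plane(d,np.argwhere(max(c,key=lambda r:r[1][4])[0])[:,::-1],.157)))
    for q,st,c in comps((V<45)&(P[...,2]>.125)&(P[...,2]<.185)&near,25):print(n,' disc',st[4],plane(d,[c],.155))
E
python3 prec.py
```

```text
[ 0.4435 -0.0099  0.2751] [-2.433  -1.9867  0.0007] 0.003938723955891395
wrist stripe [  78.7046    0.5735 1202.    ]
wrist bar [  77.1384    0.5689 2246.    ]
wrist  disc 275 [[ 0.5496 -0.0037  0.155 ]]
side stripe [ 78.8573   0.5703 269.    ]
side bar [ 77.37     0.5665 281.    ]
side  disc 173 [[ 0.547  -0.0053  0.155 ]]
side  disc 221 [[0.5856 0.1675 0.155 ]]
scene stripe [ 78.7682   0.5722 255.    ]
scene bar [ 76.6655   0.5711 250.    ]
```

It's about 1.4° off. I'll re-grip the bar at the aligned place, correct it, then re-press the lever lightly and vertically.

Emit:
jog_arm(rows=[[[6,3,0],[0,0,0.3],0.6],[[12.25,5.8,0],[0,0,0.3],0.6],[[12.25,5.8,-4],[0,0,0.3],0.6],[[12.25,5.8,-9],[0,0,0.3],0.6],[[12.25,5.8,-13.8],[0,0,0.3],0.6],[[12.25,5.8,-13.8],[0,0,0.3],0.6],[[12.25,5.8,-13.8],[0,0,0.3],0],[[12.25,5.8,-13.8],[0,0,0.3],0]], newtons=15)

```text
clock: 11.4
position: [0.5677, 0.0489, 0.1395]
ee_rot: [2.425, 1.994, 0.005]
force: [-0.7, -0.1, -0.0]
width: 0.434
gripper_force: 0.0
```

Emit:
jog_arm(rows=[[[0,0,0],[0,0,0],0],[[0,0,0],[0,0,0],0],[[0,0,0],[0,0,0],0],[[0,0,0],[0,0,0],0],[[0,0,0],[0,0,0],0]])

```text
clock: 12.02
position: [0.5665, 0.048, 0.1375]
ee_rot: [2.427, 1.994, 0.0]
force: [-2.3, -0.7, 5.2]
width: 0.121
gripper_force: 15.0
```

Emit:
jog_arm(rows=[[[0,0,0],[0,0,0],0.5],[[0,0,0],[0,0,0],0.5],[[0,0,0],[0,0,0],0.5],[[0,0,4],[0,0,0],0.5],[[0,0,9],[0,0,0],0.5],[[-6,0,13],[0,0,0],0],[[-11,0,13],[0,0,0],0],[[-11,0,13],[0,0,0],0]])

```text
clock: 13.02
position: [0.4529, 0.0482, 0.2677]
ee_rot: [2.424, 1.995, -0.003]
force: [0.2, -0.5, 0.6]
width: 0.223
gripper_force: 0.0
```

```bash
python3 prec.py
```

```text
[0.4529 0.0482 0.2677] [ 2.4235  1.9948 -0.0034] 0.07043635268526377
wrist stripe [  78.7253    0.5737 1126.    ]
wrist bar [  78.7995    0.5736 1965.    ]
wrist  disc 530 [[0.5921 0.1694 0.155 ]]
wrist  disc 443 [[ 0.5579 -0.0066  0.155 ]]
side stripe [ 78.4475   0.5701 265.    ]
side bar [ 78.9032   0.5713 274.    ]
side  disc 170 [[ 0.554  -0.0076  0.155 ]]
side  disc 222 [[0.5878 0.1665 0.155 ]]
scene stripe [ 77.4186   0.5732 257.    ]
scene bar [ 78.7327   0.5766 264.    ]
scene  disc 26 [[0.5915 0.1674 0.155 ]]
```

Aligned. Now the light re-press of the lever.

Emit:
jog_arm(rows=[[[4,7,0],[0,0,0],0],[[8,13,0],[0,0,0],0],[[10,18,0],[0,0,0],0],[[12,23,0],[0,0,0],0],[[12.9,26.6,0],[0,0,0],0],[[12.9,26.6,-5],[0,0,0],0],[[12.9,26.6,-9.5],[0,0,0],0],[[12.9,26.6,-9.5],[0,0,0],0]])

```text
clock: 14.18
position: [0.5843, 0.3127, 0.1675]
ee_rot: [-2.426, -1.994, 0.012]
force: [-0.1, 0.3, 0.6]
width: 0.003
gripper_force: 0.0
```

Emit:
jog_arm(rows=[[[0,0,-0.6],[0,0,0],0],[[0,0,-1.0],[0,0,0],0],[[0,0,-1.1],[0,0,0],0],[[0,0,-1.15],[0,0,0],0]])

```text
clock: 14.68
position: [0.5856, 0.3142, 0.1615]
ee_rot: [2.427, 1.994, 0.002]
force: [-0.4, 0.0, -0.4]
width: 0.01
gripper_force: 0.0
```

Emit:
jog_arm(rows=[[[0,0,-0.1],[0,0,0],0],[[0,0,-0.15],[0,0,0],0],[[0,0,-0.2],[0,0,0],0]])

```text
clock: 15.05
position: [0.5857, 0.3144, 0.16]
ee_rot: [2.427, 1.994, 0.002]
force: [-2.3, -2.2, 10.5]
width: 0.001
gripper_force: 4.9
```

Emit:
jog_arm(rows=[[[0,0,4],[0,0,0],0],[[0,0,9],[0,0,0],0],[[-5,-5,11],[0,0,-5],0],[[-10,-10,11],[0,0,-15],0.5],[[-14,-15,11],[0,0,-25],1],[[-14,-21,11],[0,0,-35],1],[[-14,-27,11],[0,0,-45],1],[[-14,-33,11],[0,0,-55],1]])

```text
clock: 16.05
position: [0.4449, -0.0088, 0.2693]
ee_rot: [3.075, 0.64, 0.002]
force: [1.6, 0.1, 0.3]
width: 0.502
gripper_force: 0.0
```

Emit:
jog_arm(rows=[[[0,-6,0],[0,0,-8],1],[[0,-12,0],[0,0,-16],1],[[0,-18,0],[0,0,-22],1],[[0,-18,0],[0,0,-22],1],[[0,-18,0],[0,0,-22],1],[[0,-18,0],[0,0,-22],1]])

```text
clock: 16.8
position: [0.4456, -0.1853, 0.2689]
ee_rot: [-3.141, -0.055, -0.0]
force: [0.2, 0.8, 0.7]
width: 1.001
gripper_force: 0.0
```

```bash
python3 red.py; python3 prec.py; python3 - <<'E'
from m import *
s=arm.observe();a=np.degrees(np.arctan2(s['ee_rot'][1],s['ee_rot'][0]))%180;print('closing',2*a-90,s['position'],s['joints'])
d=cam('wrist');print(spine(d,(.38,.6,-.4,-.26)));save(d,'w4.png')
E
```

```text
[ 0.4456 -0.1853  0.2689] [-3.1409 -0.0551 -0.0004] [0.2466 0.78   0.6516] 1.0005421893494402
scene [366 177  31   8  97] [382.7732 180.433 ] ball-ish [0.5875 0.3121 0.1577] zrange [0.1522 0.1635]
side [251 284  22  45 327] [261.3609 307.2324] ball-ish [0.5803 0.3193 0.1575] zrange [0.1518 0.1635]
[ 0.4456 -0.1856  0.2689] [3.1411 0.0543 0.0003] 0.007545294660488556
wrist stripe [ 78.8052   0.5733 501.    ]
wrist bar [ 78.7105   0.5741 797.    ]
wrist  disc 1154 [[ 0.5583 -0.0013  0.155 ]]
side stripe [ 79.509    0.5698 268.    ]
side bar [ 78.9125   0.5713 271.    ]
side  disc 173 [[ 0.5537 -0.007   0.155 ]]
side  disc 224 [[0.5877 0.1669 0.155 ]]
scene stripe [ 78.5453   0.5722 253.    ]
scene bar [ 78.7942   0.5765 264.    ]
closing -88.09097525501085 [ 0.4455 -0.1863  0.2688] [ 0.6992  0.2097 -0.4904  1.8131  0.108   1.1449 -1.3642]
{'mid': array([ 0.4869, -0.3283]), 'ang': np.float64(1.2414349208296114), 'len': np.float64(0.1202991041764056), 'z': np.float64(0.11286886351464198), 'topmed': array([ 0.495 , -0.3309,  0.1127])}
```

View pics/w4.png

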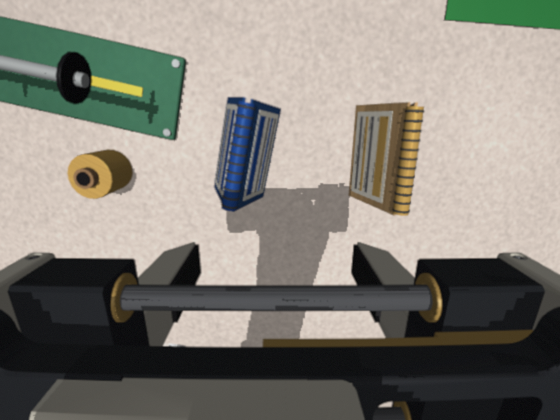

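The view shows the gold tent at (410,158) and the blue at (240,155), clear of each other. Moving over gold, then descending.

Emit:
jog_arm(rows=[[[2,-6,0],[0,0,-0.6],1],[[4.1,-12,0],[0,0,-0.6],1],[[4.1,-14.4,-2],[0,0,-0.6],1],[[4.1,-14.4,-7],[0,0,-0.6],1],[[4.1,-14.4,-12],[0,0,-0.6],1],[[4.1,-14.4,-16],[0,0,-0.6],1],[[4.1,-14.4,-17.9],[0,0,-0.6],1],[[4.1,-14.4,-17.9],[0,0,-0.6],1]])

```text
clock: 18.1
position: [0.485, -0.3295, 0.0878]
ee_rot: [-3.139, -0.035, 0.005]
force: [0.3, -0.2, 0.3]
width: 1.001
gripper_force: 0.0
```

```bash
python3 - <<'E'
from m import *
s=arm.observe();print(s['position'],s['force'])
d=cam('wrist');P=pts(d);m=(P[...,2]>.085)&(P[...,2]<.12)&(np.abs(P[...,0]-.487)<.07)&(np.abs(P[...,1]+.33)<.03);X=P[m]
print(len(X),np.median(X,0),np.percentile(X,[2,98],axis=0))
d=cam('scene');save(d,'a5.png',(80,140,280,290),4)
E
```

```text
[ 0.485  -0.3295  0.0878] [ 0.339  -0.2369  0.2922]
5487 [ 0.513  -0.3309  0.1103] [[ 0.4478 -0.3401  0.0921]
 [ 0.549  -0.322   0.1127]]
```

View pics/a5.png

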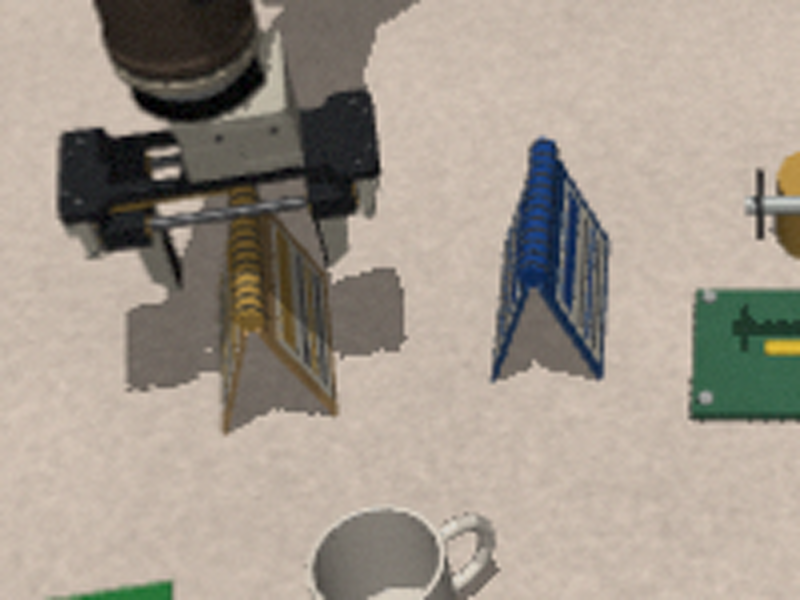

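The fingers straddle the gold spine and are clear of blue. Close.

Emit:
jog_arm(rows=[[[0.1,-0.1,0.2],[0,0,0],0],[[0.1,-0.1,0.2],[0,0,0],0],[[0.1,-0.1,0.2],[0,0,0],0],[[0.1,-0.1,0.2],[0,0,0],0],[[0.1,-0.1,0.2],[0,0,0],0],[[0.1,-0.1,0.2],[0,0,0],0],[[0.1,-0.1,0.2],[0,0,0],0],[[0.1,-0.1,0.2],[0,0,0],0]], newtons=25)

```text
clock: 19.2
position: [0.4874, -0.332, 0.0917]
ee_rot: [3.141, 0.034, 0.0]
force: [0.0, -0.6, 0.1]
width: 0.188
gripper_force: 25.0
```

Emit:
jog_arm(rows=[[[0,0,0],[0,0,0],0],[[0,0,0],[0,0,0],0],[[0,0,2],[0,0,0],0],[[0,0,6],[0,0,0],0],[[0,0,11],[0,0,0],0],[[0,0,16],[0,0,0],0],[[0,0,21],[0,0,0],0],[[0,0,22],[0,0,0],0]])

```text
clock: 20.2
position: [0.4888, -0.3322, 0.3154]
ee_rot: [3.138, 0.034, 0.008]
force: [1.1, 0.6, -2.1]
width: 0.19
gripper_force: 25.0
```

Gold is held (width about 17.5 mm). I'll carry it over the bar, turning it as it goes.

Emit:
jog_arm(rows=[[[0.6,2.5,0],[0,0,4],0],[[1.5,7,0],[0,0,12],0],[[2.5,12,0],[0,0,21],0],[[3.6,17.5,0],[0,0,31],0],[[4.7,23,0],[0,0,41],0],[[5.8,28.5,0],[0,0,51],0],[[6.9,33.5,0],[0,0,61],0],[[7.7,37.5,0],[0,0,69],0]])

```text
clock: 21.2
position: [0.5632, 0.0466, 0.3102]
ee_rot: [-2.559, -1.819, 0.003]
force: [0.5, -0.5, -0.3]
width: 0.187
gripper_force: 25.0
```

Emit:
jog_arm(rows=[[[0.6,3,0],[0,0,6],0],[[0.8,4,0],[0,0,8.5],0],[[0.8,4,0],[0,0,8.5],0],[[0.8,4,0],[0,0,8.5],0]])

```text
clock: 21.7
position: [0.5722, 0.0815, 0.3112]
ee_rot: [2.431, 1.989, -0.002]
force: [0.4, -1.0, -1.1]
width: 0.188
gripper_force: 25.0
```

```bash
cat > hold.py <<'E'
from m import *
s=arm.observe();a=np.degrees(np.arctan2(s['ee_rot'][1],s['ee_rot'][0]))%180;print('closing',2*a-90,s['position'],s['force'],s['width'])
z=s['position'][2]+.010
for n in('scene','side'):
    d=cam(n);P=pts(d);H,S,V=cv2.split(cv2.cvtColor(d['img'],cv2.COLOR_RGB2HSV))
    m=(np.abs(P[...,0]-.574)<.09)&(np.abs(P[...,1]-.082)<.11)&(P[...,2]<z-.012)&(P[...,2]>z-.105)&(P[...,2]>.05)&(V>45)
    m=max(comps(m),key=lambda r:r[1][4])[0];X=P[m];e=np.array([.1965,.9805]);f=np.array([.9805,-.1965])
    u=(X[:,:2]-[.5735,.081])@e;w=(X[:,:2]-[.5735,.081])@f
    print(n,len(X),'along',np.percentile(u,[1,99]),'across',np.percentile(w,[1,99]),'z',np.percentile(X[:,2],[1,99]))
E
python3 hold.py; python3 - <<'E'
from m import *
d=cam('side');save(d,'b6.png',(180,100,400,300),3)
E
```

```text
closing -11.4268465776276 [0.5722 0.0815 0.3112] [ 0.3677 -1.028  -1.1063] 0.18831672207966813
scene 2097 along [-0.0671  0.0606] across [0.006  0.0393] z [0.2207 0.308 ]
side 1343 along [-0.0641  0.0644] across [-0.0384 -0.0095] z [0.221  0.3073]
```

View pics/b6.png

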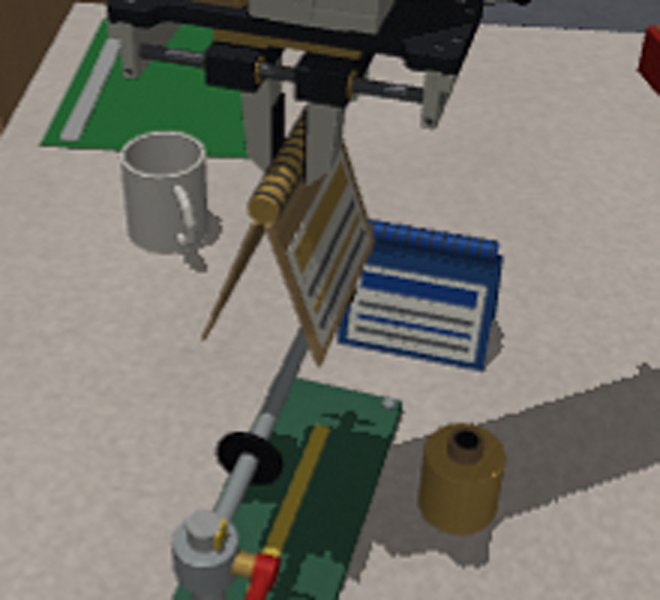

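The tent is held square over the bar, centred between the discs. Descend.

Emit:
jog_arm(rows=[[[0.1,0,-2],[0,0,0],0],[[0.1,0,-5],[0,0,0],0],[[0.1,0,-8],[0,0,0],0],[[0.1,0,-10.5],[0,0,0],0],[[0.1,0,-12.5],[0,0,0],0],[[0.1,0,-13.5],[0,0,0],0],[[0.1,0,-13.8],[0,0,0],0],[[0.1,0,-13.8],[0,0,0],0]])

```text
clock: 22.85
position: [0.5737, 0.0831, 0.1743]
ee_rot: [2.429, 1.992, 0.001]
force: [-0.2, -0.1, -0.4]
width: 0.19
gripper_force: 25.0
```

```bash
python3 hold.py; python3 prec.py | grep -E "side|scene"
```

```text
closing -11.28269884654712 [0.5737 0.0831 0.1743] [-0.1683 -0.1252 -0.3951] 0.18954150138190193
scene 1638 along [-0.089   0.0847] across [-0.0004  0.0397] z [0.0855 0.1703]
side 1123 along [-0.0621  0.0684] across [-0.0374  0.0007] z [0.0835 0.1714]
side stripe [ 74.4273   0.5696 144.    ]
side bar [ 77.0351   0.5564 213.    ]
side  disc 227 [[0.5877 0.1672 0.155 ]]
scene stripe [ 79.2902   0.573  253.    ]
scene bar [ 76.3234   0.59   378.    ]
```

Emit:
jog_arm(rows=[[[0,0,-0.3],[0,0,0],0],[[0,0,-0.5],[0,0,0],0],[[0,0,-0.7],[0,0,0],0],[[0,0,-0.9],[0,0,0],0],[[0,0,-1.0],[0,0,0],0],[[0,0,-1.0],[0,0,0],0]])

```text
clock: 23.85
position: [0.5734, 0.0831, 0.1636]
ee_rot: [-2.429, -1.993, 0.0]
force: [0.7, -0.4, -2.3]
width: 0.188
gripper_force: 25.0
```

Emit:
jog_arm(rows=[[[0,0,-0.1],[0,0,0],0],[[0,0,-0.15],[0,0,0],0],[[0,0,-0.15],[0,0,0],0]])

```text
clock: 24.22
position: [0.5734, 0.0832, 0.1626]
ee_rot: [2.428, 1.993, 0.0]
force: [-3.2, 0.4, 4.6]
width: 0.187
gripper_force: 25.0
```

Emit:
jog_arm(rows=[[[-0.1,0,0],[0,0,0],0],[[-0.1,0,0],[0,0,0],0]])

```text
clock: 24.48
position: [0.5732, 0.0833, 0.1626]
ee_rot: [2.428, 1.992, 0.003]
force: [3.1, 0.8, 2.5]
width: 0.186
gripper_force: 25.0
```

Emit:
jog_arm(rows=[[[0.05,0,-0.03],[0,0,0],0],[[0.05,0,-0.03],[0,0,0],0]])

```text
clock: 24.72
position: [0.5732, 0.0832, 0.1625]
ee_rot: [2.428, 1.992, 0.001]
force: [-0.7, -0.8, 6.7]
width: 0.182
gripper_force: 25.0
```

It is seated. Release and rise.

Emit:
jog_arm(rows=[[[0,0,0],[0,0,0],0.3],[[0,0,0],[0,0,0],0.5],[[0,0,0],[0,0,0],0.6],[[0,0,0],[0,0,0],0.6],[[0,0,0],[0,0,0],0.6],[[0,0,2],[0,0,0],0.6],[[0,0,6],[0,0,0],0.6],[[0,0,12],[0,0,0],0.6]])

```text
clock: 25.72
position: [0.572, 0.0825, 0.2818]
ee_rot: [-2.427, -1.992, 0.004]
force: [0.6, -0.4, 1.1]
width: 0.6
gripper_force: 0.0
```

Emit:
jog_arm(rows=[[[-5,0,3],[0,0,0],0.6],[[-10,0,3],[0,0,0],0.6],[[-12,0,3],[0,0,0],0.6],[[-12,0,3],[0,0,0],0.6]])

```text
clock: 26.22
position: [0.4519, 0.083, 0.3124]
ee_rot: [2.427, 1.992, -0.0]
force: [0.5, 0.0, -0.4]
width: 0.596
gripper_force: 0.0
```

```bash
python3 prec.py; python3 red.py; python3 - <<'E'
from m import *
for n in('scene','side'):
    d=cam(n);print(n,'gold',spine(d,(.5,.66,-.0,.17),.172));print('blue',spine(d,(.38,.6,-.2,-.08)))
    save(d,'f_%s.png'%n,(180,100,420,280),3.2)
E
```

```text
[0.4519 0.083  0.3124] [ 2.427   1.9917 -0.0004] 0.045761551243311736
wrist stripe [ 82.7523   0.5787 115.    ]
wrist bar [  80.1135    0.5636 1414.    ]
wrist  disc 173 [[0.5908 0.1688 0.155 ]]
wrist  disc 310 [[ 0.5577 -0.0067  0.155 ]]
side stripe [ 79.6044   0.5712 129.    ]
side bar [ 79.8536   0.5612 226.    ]
side  disc 145 [[ 0.5524 -0.0089  0.155 ]]
side  disc 228 [[0.5875 0.167  0.155 ]]
scene stripe [ 78.4158   0.5721 256.    ]
scene bar [ 77.4143   0.5841 406.    ]
scene  disc 25 [[0.5919 0.1673 0.155 ]]
[0.4538 0.0829 0.3119] [2.4294 1.9919 0.0009] [ 0.0715 -0.679  -1.2064] 0.5992179229480152
scene [366 177  31   8 101] [382.9802 180.4554] ball-ish [0.5872 0.3114 0.1577] zrange [0.152  0.1634]
side [251 284  22  45 326] [261.3865 307.273 ] ball-ish [0.5803 0.3195 0.1578] zrange [0.1518 0.1637]
scene gold {'mid': array([0.5812, 0.0942]), 'ang': np.float64(78.8773761600153), 'len': np.float64(0.14836833577119624), 'z': np.float64(0.18350929578301947), 'topmed': array([0.5742, 0.0639, 0.1831])}
blue {'mid': array([ 0.4857, -0.1412]), 'ang': np.float64(-9.782850539527852), 'len': np.float64(0.1214896343436446), 'z': np.float64(0.1129287995507286), 'topmed': array([ 0.4996, -0.1445,  0.1122])}
side gold {'mid': array([0.57  , 0.0858]), 'ang': np.float64(76.65946579579519), 'len': np.float64(0.17632588191411258), 'z': np.float64(0.18219169863438908), 'topmed': array([0.574 , 0.0904, 0.1819])}
blue {'mid': array([ 0.483 , -0.1339]), 'ang': np.float64(-9.656071406722711), 'len': np.float64(0.11761390588429478), 'z': np.float64(0.11122511971937939), 'topmed': array([ 0.4789, -0.137 ,  0.1107])}
```

View pics/f_scene.png

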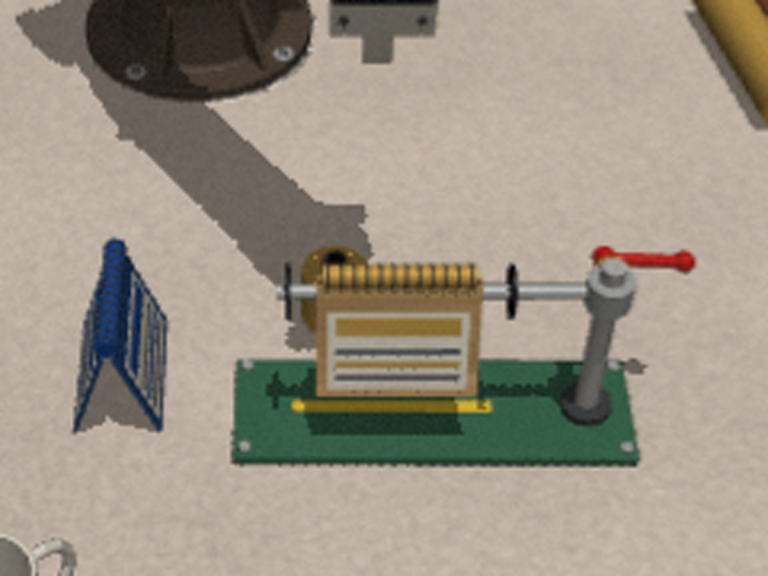

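View pics/f_side.png

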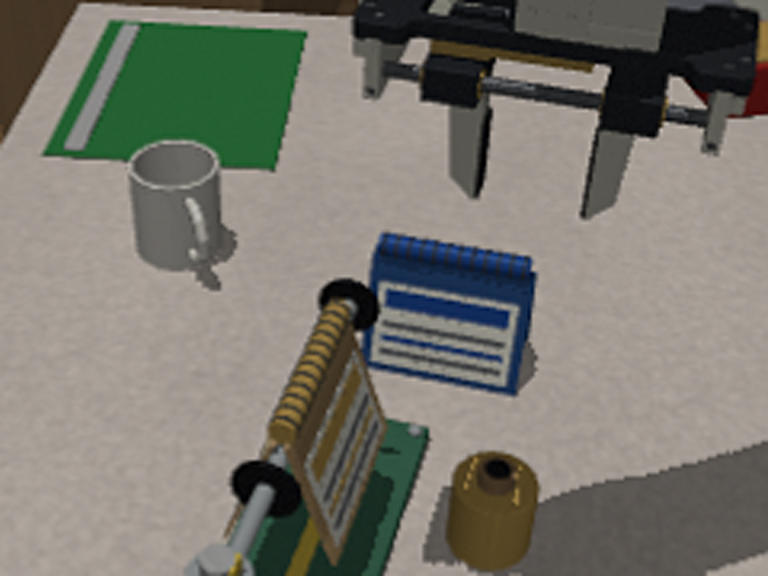

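Both views show the gold tent astride the bar between the discs. The lever is down, the disc positions are unchanged, and blue, foil and mug haven't been disturbed. Handing in.

```bash
python3 -c "
from cell import arm
print(arm.sign_off())"
```

```text
the job is handed in; nothing more can be done
None
```

The job is handed in at about 26 s: the bar is above the stripe to well under 1° as measured, the red lever is fully down, and the gold calendar hangs astride the bar between the discs with blue, foil and mug untouched; the first lever press knocked the bar about 1.4° off, so I realigned it with the lever down and pressed it again lightly.

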